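# Pack a sample mount with spacer discs and hold the clamp closed

### The job

A resin sample mount stands loosely in the seat of the hold-down fixture: stack orange spacer discs squarely on top of it, as many as it takes and no more, until the clamp arm's sprung foot bears on the pack when the arm comes fully down. Press the arm fully down onto the pack by its finger plate, without forcing it, and finish while still holding it down there: the arm springs up if let go. Leave both mounts where they stand and do not disturb the other things on the bench.

Things in the scene. Friction and masses are not known exactly. Their poses are not given: they have to be found in the camera images.
- fixture: Hold-down fixture, fixed: grey base plate 12 mm thick with a 42 mm round through hole (the seat), two aluminium hinge cheeks 86 mm high, a red clamp arm. Origin: seat centre at worktop level. Its +x runs level from seat to hinge (to the robot's left, within 20 degrees), y along the hinge pin, z up. Plate: x -45 to 135 mm, y -45 to 45 mm.
- seat (a point): Centre of the seat hole at worktop level (z = 0); the mount in it stands on the worktop.
- hinge (a point): Hinge axis of the clamp arm, 100 mm from the seat along the fixture's +x, 76 mm above the worktop; the axis runs along the fixture's y. The red bar is 20 mm wide, 12 mm thick.
- press_pad (a point): Centre of the upper face of the black 44 mm square finger plate at the arm's free end (moves with it): 150 mm along the arm from the hinge, 8.5 mm above the hinge line. Push on this face; with the arm upright it looks away from the seat, along the fixture's +x. Arm fully down: fixture x = -50 mm, z = 84.5 mm.
- foot (a point): Centre of the underside of the black sprung foot under the arm (moves with it), 24 mm across, 100 mm from the hinge. Arm fully down, nothing beneath: 52 mm above the seat. It yields up to 10 mm at 2 N per mm. Gap closed = the pack tops 52 mm by less than one disc; one disc short is not touched, one too many keeps the arm from going fully down.
- clamp_arm (a joint): Clamp arm angle: 0 = fully down, level, on its own stop; grows as it lifts; 1.57 = upright; limit 1.75. Starts about upright and, by friction (about 1 N at the finger plate), stays where left. With a right pack the foot is pressed in 6 mm at 0 (about 8 N at the finger plate) and the arm springs up if let go.
- mount_tall: Black cylindrical resin sample mount with a copper inlay on top, 40 mm across, 30 mm high; origin at the centre of its underside. Either this or the green one stands in the seat hole (directly on the worktop); the other stands aside on the worktop and is not needed.
- mount_short: Green cylindrical resin sample mount with a steel inlay on top, 40 mm across, 16 mm high; origin at the centre of its underside. See mount_tall.
- disc_1: Orange spacer disc, 40 mm across, 14 mm thick, 30 g nominal; one of four alike that lie flat on a thin (3 mm) dark mat to the right of the fixture; origin at the centre of its underside, z up.
- disc_2: Orange spacer disc, 40 mm across, 14 mm thick, 30 g nominal; one of four alike that lie flat on a thin (3 mm) dark mat to the right of the fixture; origin at the centre of its underside, z up.
- disc_3: Orange spacer disc, 40 mm across, 14 mm thick, 30 g nominal; one of four alike that lie flat on a thin (3 mm) dark mat to the right of the fixture; origin at the centre of its underside, z up.
- disc_4: Orange spacer disc, 40 mm across, 14 mm thick, 30 g nominal; one of four alike that lie flat on a thin (3 mm) dark mat to the right of the fixture; origin at the centre of its underside, z up.
- timer: White bench timer, 62 x 62 x 19 mm, bystander; origin at the centre of its underside.
- oil_bottle: Small brown bottle with black cap, 23 mm across, 58 mm high, bystander; origin at the centre of its underside.
- coverglass_box: Small white cardboard box, 30 x 50 x 14 mm, bystander; origin at the centre of its underside.
- tally_counter: Round white hand counter, 55 x 69 x 19 mm, bystander; origin at the centre of its underside.
Things that resemble listed ones, but are neither listed nor needed, are in the scene too. What is shaped like the disc_2 but blue, pink or purple is not meant.

How it is judged:
By the outcome, as a careful person would: the job done as asked, in the order asked, and still so for the second after the job is handed in, while the arm keeps its last pose, push and grip.
It also fails if it takes over 72 s, if anything falls off the work surface, if the arm or the gripper's body presses on something with over 40 N, if the wrist force passes 120 N, or if a joint passes its speed limit or range.

### The arm

A 6-joint arm with a two-finger parallel gripper is mounted at the origin on a cart in front of the work surface, level with it; the furniture and walls round the work are solid. World frame = base frame: x ahead of the robot, y to its left, z up, the work surface at z = 0. Lengths are in m, angles in rad, forces in N, time in s.
With the tool pointing down it reaches from about 0.35 to 0.975 m from the base axis. Payload 4.9 kg.
Tool frame: the origin (TCP) lies at the very end of the fingers, on their centre line; the grasp point (between the pads) lies 19 mm behind it; z points along the fingers, y is the line along which they close (so a half turn about z gives the same grasp; the last joint's range is limited). The gripper opens to 85 mm and grips with 20 to 120 N. Pads are 22 mm wide; open, the fingers measure 114 mm over their backs; the gripper's body (76 mm by 85 mm) begins 54 mm behind the grasp point. The pads swing forward as they close: fully open they stand 13 mm farther back than shut.
Start: joints at [-1.436, 0.053, 1.613, -0, 1.476, -0.119], TCP at [0.157, -0.605, 0.231] pointing down, gripper open.
Joint ranges: [-3.01, 3.01], [-1.01, 2.22], [0.06, 2.58], [-1.02, 4.17], [0.09, 2.62], [-3.14, 3.14]. Speed limits (rad/s): [2.57, 2.57, 3.14, 3.14, 3.14, 3.14].

### API

Orientations are given as a rotation vector (axis times angle).
In Python, from station import ctrl gives the robot as it stands.
- The arm moves only by the tool jog_arm, never from a script. Its argument "plan" is a list of rows, each a list of 7 numbers: the shift along the tool's x, y, z in units of 0.02 m (1.0 is 0.02 m), then the turn, a rotation vector about the tool's x, y, z in units of 45 degrees (1.0 is 45 degrees), then the opening, from -1 (shut) to 1 (fully open). A call has 1 to 8 rows; each row shifts and turns the commanded pose from where the row before left it, along the tool's axes as they then stand; what a row does not reach is not made up. A row lasts 1/10 s, in which the tool goes at most 50 mm and 8.59 degrees, less where a joint would pass 70% of its speed; a pose out of reach is approached as far as the arm can. A call with a number of a shift or a turn outside -1 to 1 is refused whole. A call with a gripper value outside its range is refused whole. The fingers move at their own pace and stop on an object; "grip_force" is the grip in N (left out, the last holds). Time passes only in rows, so rows that do not move let the fingers close. It gives the time, the measured TCP pose, the force, the opening and the grip force at its end, in the units of the state.
- ctrl.get_obs(): the state, without advancing time (a new reading comes with each control period).
- ctrl.get_image(name): name is "scene" or "top" or "wrist"; returns (picture, depth): 400x640x3 uint8, red, green, blue; 400x640 float32, m along the optical axis (not along the pixel's ray), 0 where there is no reading.
- ctrl.camera_info(name): a dict with "camera_matrix" (3x3 intrinsics, pixels), "rvec" (rotation vector, rad) and "tvec" (3), from world to camera coordinates, as OpenCV has them; the wrist camera has in their place "T_tool_cam" (4x4, takes a point from camera to tool coordinates, whose origin is the TCP and whose axes are the flange's). Camera axes: x right, y down, z forward; pixel columns grow to the right and rows downward; lengths in m; the calibration is good to about 2 mm. A picture is of the moment at which its call begins: read the wrist's pose just before it. camera_info takes no time and is no camera call.
- ctrl.finish_job(): hands the job in; it is judged then, once.
The state is a dict: "t": time; "q": joint angles; "dq": joint speeds; "effort": joint torques, N m; "tool_pos": TCP position; "tool_rot": TCP orientation; "contact_force": force on the tool from outside, world axes, zero at the start; "wrist_torque": the same for the moment, N m; "opening": finger opening in m; "grip_force": force on a finger pad.
Only numpy, scipy, OpenCV 4.12 (cv2) and the standard library are available. Lean on these libraries where they do the work, as an engineer would, in place of code of your own. Each camera call takes 0.05 s, during which the arm holds its last target. There are 200 camera calls.

## Working session

There is one attempt and no reset: what is moved stays moved. The work goes in short steps, Python scripts to look and compute and a tool call to move; the robot and the scene stay as the last step left them, time stands still between calls to the robot, and variables do not carry over. Pictures are saved under pics/ and viewed, at most 10 in all, crops included, and the job is handed in when it is done.

Besides the shell and the picture viewer there is one more tool, called after "Emit:" in YAML: its name, and indented under it one key for each argument. jog_arm: Moves the arm, as the interface text tells. Shifts and turns lie within -1 to 1; 1 stands for 0.02 m of shift or 45 degrees of turn. Its arguments: {"type":"object","properties":{"plan":{"type":"array"},"grip_force":{"type":"number"}},"required":["plan"]}

```bash
mkdir -p pics
cat > h.py <<'E'
import numpy as np, cv2
from station import ctrl
def cam(n):
    c=ctrl.camera_info(n); K=np.array(c["camera_matrix"])
    if "T_tool_cam" in c:
        o=ctrl.get_obs(); T=np.eye(4); T[:3,:3]=cv2.Rodrigues(np.array(o["tool_rot"],float))[0]; T[:3,3]=o["tool_pos"]
        T=T@np.array(c["T_tool_cam"]); return K,T[:3,:3],T[:3,3]
    R=cv2.Rodrigues(np.array(c["rvec"],float))[0]; return K,R.T,-R.T@np.array(c["tvec"]).ravel()
def ray(C,u,v,z):
    K,R,p=C; d=R@np.linalg.inv(K)@np.array([u,v,1.]); return p+d*(z-p[2])/d[2]
def cloud(C,D):
    K,R,p=C; v,u=np.indices(D.shape); 
    P=np.stack([(u-K[0,2])/K[0,0]*D,(v-K[1,2])/K[1,1]*D,D],-1); return P@R.T+p
def grab(n,f=None):
    C=cam(n); im,D=ctrl.get_image(n)
    if f: cv2.imwrite(f"pics/{f}.png",im[:,:,::-1])
    return C,im,D
E
python3 - <<'E'
from h import *
o=ctrl.get_obs(); print(o)
for n in("scene","top"):
    C,im,D=grab(n,n+"0"); print(n,C[2],C[1][:,2])
    np.savez(f"{n}0.npz",im=im,D=D)
E
```

```text
{'t': 0.0, 'q': array([-1.43600040e+00,  5.33496437e-02,  1.61430374e+00,  1.55300854e-05,
        1.47600279e+00, -1.19032643e-01]), 'dq': array([ 0.0004989 ,  0.00028676, -0.00016186,  0.00230701, -0.00123579,
        0.00038086]), 'effort': array([-7.16305440e-04, -3.93680513e+01, -3.70177710e+01, -9.53268705e-05,
        7.02261736e-03,  1.01017059e-05]), 'tool_pos': array([ 0.15684475, -0.60435156,  0.23006168]), 'tool_rot': array([-3.11427872e+00, -3.97379980e-01,  1.26428821e-06]), 'contact_force': array([0.22660196, 0.38432832, 0.31402841]), 'wrist_torque': array([-0.00717103,  0.02754402, -0.05408155]), 'grip_force': 0.0, 'opening': 0.08527778590813687}
scene [-0.26351852 -0.72710213  0.70072301] [ 0.68100122  0.50300956 -0.53218297]
top [ 0.48060833 -0.15587559  1.06970866] [ 0.04880358  0.00357552 -0.998802  ]
```

```bash
ls -la . pics
```

```text
.:
total 3520
drwxr-xr-x  3 agent agent    4096 Dec  3 03:26 .
drwxr-xr-x 23 root  root     4096 Dec  3 03:25 ..
-rw-r--r--  1 agent agent     784 Dec  3 03:26 h.py
drwxr-xr-x  2 agent agent    4096 Dec  3 03:26 pics
-rw-r--r--  1 agent agent 1792492 Dec  3 03:26 scene0.npz
-rw-r--r--  1 agent agent 1792492 Dec  3 03:26 top0.npz

pics:
total 708
drwxr-xr-x 2 agent agent   4096 Dec  3 03:26 .
drwxr-xr-x 3 agent agent   4096 Dec  3 03:26 ..
-rw-r--r-- 1 agent agent 363651 Dec  3 03:26 scene0.png
-rw-r--r-- 1 agent agent 349041 Dec  3 03:26 top0.png
```

View pics/top0.png

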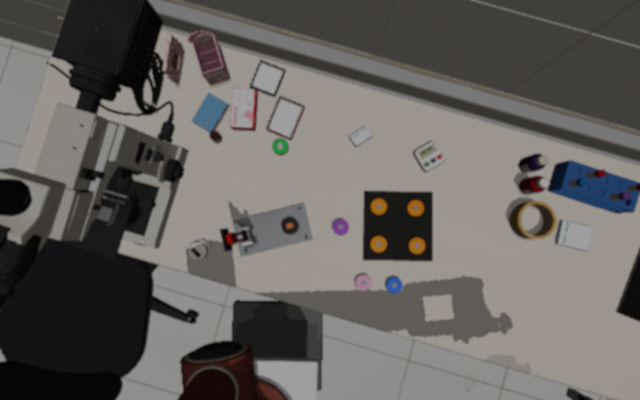

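View pics/scene0.png

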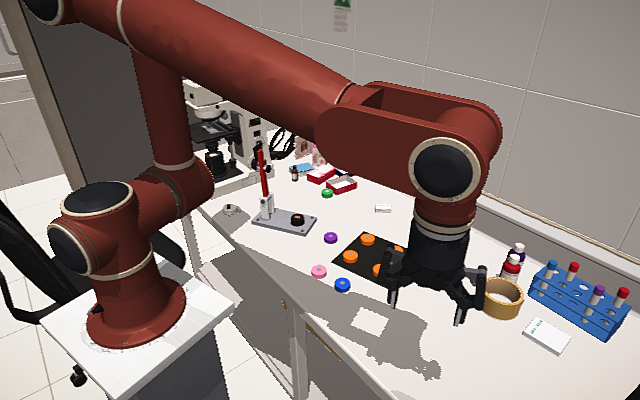

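The top view shows the black/copper mount in the seat at (290,226) and the green mount aside at (280,147), so I need 30+2×14=58 mm: two discs. Candidates for a disc are orange at (378,206), (416,208), (378,244) and (417,246). The purple (340,227), pink (363,283), blue (394,285) and green mount are look-alikes and not wanted. The red arm is upright at about (235,238).

Run:
```python
from h import *
C=cam("top"); d=np.load("top0.npz"); im,D=d["im"],d["D"]
hsv=cv2.cvtColor(im,cv2.COLOR_RGB2HSV)
def blobs(m,amin):
    n,_,s,c=cv2.connectedComponentsWithStats(m); return [(c[i],s[i,4]) for i in range(1,n) if s[i,4]>amin]
for c,a in blobs(cv2.inRange(hsv,(8,150,120),(20,255,255)),100): print("orange",c.round(1),a,ray(C,*c,.017).round(4))
P=cloud(C,D)
# plate points: z~0.012
roi=np.zeros(D.shape,bool); roi[195:262,225:320]=1
sat=hsv[...,1]; 
m=roi&(abs(P[...,2]-.012)<.004)&(im.max(-1)<175)
q=cv2.minAreaRect(P[...,:2][m].astype(np.float32)); print("plate",q,m.sum())
m2=roi&(P[...,2]>.02)&(P[...,2]<.04); s=np.argwhere(m2); print("mount",P[m2].mean(0),m2.sum())
m3=roi.copy(); m3[:,:215]=1; m3=(P[...,2]>.06)&(P[...,2]<.3)&(np.indices(D.shape)[1]>205)&(np.indices(D.shape)[1]<275)&(np.indices(D.shape)[0]>195)&(np.indices(D.shape)[0]<262)
for lo,hi in((.06,.1),(.1,.2),(.2,.26)):
    k=m3&(P[...,2]>lo)&(P[...,2]<hi); print(lo,P[k].min(0) if k.any() else 0,P[k].max(0) if k.any() else 0,k.sum())
r=im[205:245,272:308]; c=cv2.inRange(cv2.cvtColor(r,cv2.COLOR_RGB2HSV),(3,90,60),(18,255,255)); M=cv2.moments(c,True); u,v=M["m10"]/M["m00"]+272,M["m01"]/M["m00"]+205
print("copper",u,v,M["m00"],ray(C,u,v,.03))
dk=(im[205:245,272:308].max(-1)<60).astype(np.uint8)|(c>0); cn=max(cv2.findContours(dk,0,2)[0],key=cv2.contourArea); (x,y),rad=cv2.minEnclosingCircle(cn); print("mount circ",x+272,y+205,rad,ray(C,x+272,y+205,.03))
cv2.imwrite("pics/c1.png",cv2.resize(im[185:270,200:450,::-1],(750,255),interpolation=cv2.INTER_CUBIC))
```

```text
orange [378.5 206.1] 169 [ 0.5304 -0.301   0.017 ]
orange [415.3 207.7] 170 [ 0.5285 -0.3905  0.017 ]
orange [378.3 243.7] 171 [ 0.4393 -0.3019  0.017 ]
orange [416.6 245.3] 174 [ 0.4375 -0.3947  0.017 ]
plate ((0.47863656282424927, -0.04992885887622833), (0.1482468843460083, 0.2084323614835739), 2.0227363109588623) 1848
mount [ 0.47720533 -0.08241085  0.0315132 ] 230
0.06 [ 0.42752597 -0.00788773  0.06021081] [0.47751038 0.02589593 0.09183362] 148
0.1 [ 0.43618891 -0.01079347  0.13483925] [0.46758779 0.0275188  0.19791248] 137
0.2 [0.4280743  0.00777779 0.20050201] [0.46942992 0.02997083 0.25230531] 245
copper 289.1034482758621 225.27586206896552 58.0 [ 0.47903337 -0.08584219  0.03      ]
mount circ 289.48473358154297 225.1259536743164 8.266124725341797 [ 0.47941279 -0.08674671  0.03      ]
```

View pics/c1.png

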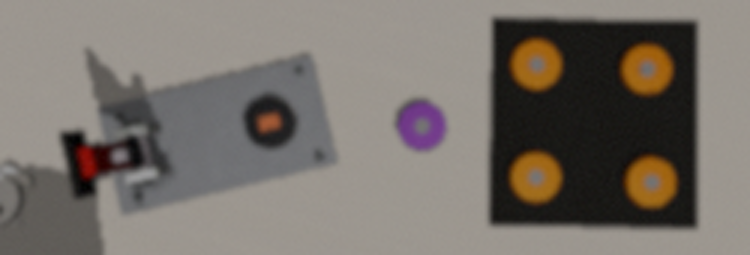

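The crop confirms four plain orange discs on the mat, with the purple one standing off it. I'll use the two left-hand orange ones. Next I'll check the free space behind the arm, the fixture yaw and the moves in tool axes.

```bash
cat >> h.py <<'E'
def go(x,y,z):
    o=ctrl.get_obs(); R=cv2.Rodrigues(np.array(o["tool_rot"],float))[0]
    d=R.T@(np.array([x,y,z])-o["tool_pos"])/.02; print("t",round(o["t"],2),"pos",np.round(o["tool_pos"],4),"units",d.round(2),"open",round(o["opening"],4),"F",np.round(o["contact_force"],1),"g",o["grip_force"]); return d
E
python3 - <<'E'
from h import *
C=cam("top"); d=np.load("top0.npz"); im,D=d["im"],d["D"]; P=cloud(C,D)
X,Y,Z=P[...,0],P[...,1],P[...,2]
for y in np.arange(.04,.26,.02):
    k=(D>0)&(X>.3)&(X<.62)&(Y>y)&(Y<=y+.02)&(Z>.03); print(round(y,2),k.sum(), (P[k].min(0).round(3),P[k].max(0).round(3)) if k.any() else "")
# fixture yaw from plate right part edges
m=((im.max(-1)<135)&(abs(Z-.008)<.012)&(Y<-.03)&(Y>-.17)&(X>.38)&(X<.57)).astype(np.uint8)
cn=max(cv2.findContours(m,0,2)[0],key=cv2.contourArea); q=cv2.minAreaRect(cn); print(q)
b=cv2.boxPoints(q); print([ray(C,*p,.012)[:2].round(4) for p in b])
print(ctrl.camera_info("wrist")["T_tool_cam"])
go(.4393,-.3019,.06); print(ctrl.get_obs()["tool_rot"])
E
```

```text
0.04 0 
0.06 0 
0.08 0 
0.1 0 
0.12 0 
0.14 21 (array([0.593, 0.157, 0.074]), array([0.607, 0.16 , 0.096]))
0.16 234 (array([0.572, 0.16 , 0.031]), array([0.62 , 0.18 , 0.155]))
0.18 504 (array([0.531, 0.18 , 0.031]), array([0.62 , 0.2  , 0.298]))
0.2 1504 (array([0.466, 0.2  , 0.03 ]), array([0.62 , 0.22 , 0.339]))
0.22 2639 (array([0.415, 0.22 , 0.03 ]), array([0.62 , 0.24 , 0.367]))
0.24 5114 (array([0.407, 0.24 , 0.033]), array([0.62 , 0.26 , 0.449]))
((284.7228698730469, 225.79441833496094), (38.579505920410156, 47.79735565185547), 76.37300109863281)
[array([ 0.5079, -0.0053]), array([ 0.538 , -0.1181]), array([ 0.4472, -0.1424]), array([ 0.4173, -0.0301])]
[[ 3.80973797e-04 -9.60566559e-01 -2.78049889e-01  6.99133880e-02]
 [ 9.99999904e-01  3.05644644e-04  3.14266395e-04  4.66135787e-04]
 [-2.16889330e-04 -2.78049982e-01  9.60566583e-01 -1.42424111e-01]
 [ 0.00000000e+00  0.00000000e+00  0.00000000e+00  1.00000000e+00]]
t 0.1 pos [ 0.1569 -0.6044  0.2302] units [ 17.47 -11.08   8.53] open 0.0853 F [-0.5 -0.2  0. ] g 0.0
[-3.11449976e+00 -3.97421170e-01 -1.05055197e-05]
```

Emit:
jog_arm:
  plan:
    - [0.97, -0.616, 0.36, 0, 0, 0, 1]
    - [0.97, -0.616, 0.36, 0, 0, 0, 1]
    - [0.97, -0.616, 0.36, 0, 0, 0, 1]
    - [0.97, -0.616, 0.36, 0, 0, 0, 1]
    - [0.97, -0.616, 0.36, 0, 0, 0, 1]
    - [0.97, -0.616, 0.36, 0, 0, 0, 1]

```text
t: 0.7
tool_pos: [0.2515, -0.5031, 0.1872]
tool_rot: [-3.115, -0.397, 0.0]
contact_force: [0.6, 0.3, 0.8]
opening: 0.0853
grip_force: 0.0
```

Emit:
jog_arm:
  plan:
    - [0.97, -0.616, 0.36, 0, 0, 0, 1]
    - [0.97, -0.616, 0.36, 0, 0, 0, 1]
    - [0.97, -0.616, 0.36, 0, 0, 0, 1]
    - [0.97, -0.616, 0.36, 0, 0, 0, 1]
    - [0.97, -0.616, 0.36, 0, 0, 0, 1]
    - [0.97, -0.616, 0.36, 0, 0, 0, 1]

```text
t: 1.3
tool_pos: [0.3455, -0.4023, 0.1441]
tool_rot: [-3.116, -0.397, 0.001]
contact_force: [0.7, -0.3, -0.7]
opening: 0.0851
grip_force: 0.0
```

Emit:
jog_arm:
  plan:
    - [0.97, -0.616, 0.36, 0, 0, 0, 1]
    - [0.97, -0.616, 0.36, 0, 0, 0, 1]
    - [0.97, -0.616, 0.36, 0, 0, 0, 1]
    - [0.97, -0.616, 0.36, 0, 0, 0, 1]
    - [0.97, -0.616, 0.36, 0, 0, 0, 1]
    - [0.97, -0.616, 0.36, 0, 0, 0, 1]
    - [0, 0, 0, 0, 0, 0, 1]
    - [0, 0, 0, 0, 0, 0, 1]

```text
t: 2.1
tool_pos: [0.439, -0.3023, 0.1012]
tool_rot: [-3.116, -0.399, 0.002]
contact_force: [-0.1, -0.5, -0.6]
opening: 0.0856
grip_force: 0.0
```

```bash
cat >> h.py <<'E'
def orange(z,n="wrist",amin=400,f=None):
    C,im,D=grab(n,f); P=cloud(C,D)
    m=cv2.inRange(cv2.cvtColor(im,cv2.COLOR_RGB2HSV),(8,150,90),(20,255,255))
    for cn in cv2.findContours(m,0,2)[0]:
        if cv2.contourArea(cn)>amin:
            (u,v),r=cv2.minEnclosingCircle(cn); k=np.zeros(m.shape,np.uint8); cv2.drawContours(k,[cn],-1,1,-1)
            w=P[(k>0)&(D>0)]; e=np.array([ray(C,*q[0],z)[:2] for q in cn]); (x,y),R=cv2.minEnclosingCircle(e.astype(np.float32))
            print("blob",int(u),int(v),"centre@z",round(x,4),round(y,4),"R",round(R,4),"zmed",np.median(w[:,2]).round(4))
E
python3 - <<'E'
from h import *
go(.4393,-.3019,.006); orange(.017,f="w1")
E
```

```text
t 2.1 pos [ 0.439  -0.3023  0.1012] units [ 0.02 -0.01  4.76] open 0.0856 F [-0.1 -0.5 -0.6] g 0.0
blob 419 233 centre@z 0.4373 -0.3923 R 0.0225 zmed 0.0166
blob 312 205 centre@z 0.4387 -0.3013 R 0.021 zmed 0.0166
blob 455 124 centre@z 0.5273 -0.3886 R 0.0212 zmed 0.0167
blob 342 89 centre@z 0.5291 -0.3008 R 0.0203 zmed 0.0167
```

Emit:
jog_arm:
  plan:
    - [0, 0, 1, 0, 0, 0, 1]
    - [0, 0, 1, 0, 0, 0, 1]
    - [0, -0.02, 1, 0, 0, 0, 1]
    - [0, -0.02, 0.8, 0, 0, 0, 1]
    - [0, 0, 0.5, 0, 0, 0, 1]
    - [0, 0, 0.45, 0, 0, 0, 1]
    - [0, 0, 0, 0, 0, 0, 1]

```text
t: 2.85
tool_pos: [0.4383, -0.3018, 0.0059]
tool_rot: [-3.115, -0.396, 0.002]
contact_force: [-1.0, 1.0, 0.0]
opening: 0.0856
grip_force: 0.0
```

Emit:
jog_arm:
  plan:
    - [0, 0, 0, 0, 0, 0, -0.3]
    - [0, 0, 0, 0, 0, 0, -0.5]
    - [0, 0, 0, 0, 0, 0, -1]
    - [0, 0, 0, 0, 0, 0, -1]
    - [0, 0, 0, 0, 0, 0, -1]
    - [0, 0, 0, 0, 0, 0, -1]
  grip_force: 30

```text
t: 3.45
tool_pos: [0.4397, -0.3024, 0.0078]
tool_rot: [3.115, 0.398, 0.002]
contact_force: [-1.2, 0.3, 5.5]
opening: 0.0383
grip_force: 30.2
```

Emit:
jog_arm:
  plan:
    - [0, 0, 0, 0, 0, 0, 0.2]
    - [0, 0, -0.15, 0, 0, 0, 0.2]
    - [0, 0, 0, 0, 0, 0, 0.2]
    - [0, 0, 0, 0, 0, 0, -1]
    - [0, 0, 0, 0, 0, 0, -1]
    - [0, 0, 0, 0, 0, 0, -1]
    - [0, 0, 0, 0, 0, 0, -1]
  grip_force: 30

```text
t: 4.15
tool_pos: [0.4391, -0.3019, 0.0099]
tool_rot: [3.116, 0.398, 0.0]
contact_force: [-0.7, -0.1, 3.6]
opening: 0.0379
grip_force: 30.1
```

Emit:
jog_arm:
  plan:
    - [0, 0, -0.4, 0, 0, 0, -1]
    - [0, 0, -1, 0, 0, 0, -1]
    - [0, 0, -1, 0, 0, 0, -1]
    - [0, 0, -1, 0, 0, 0, -1]
    - [0, 0, -1, 0, 0, 0, -1]
    - [0, 0, 0, 0, 0, 0, -1]

```text
t: 4.75
tool_pos: [0.4408, -0.3034, 0.1013]
tool_rot: [3.111, 0.397, 0.007]
contact_force: [-0.6, -1.0, 0.3]
opening: 0.038
grip_force: 30.2
```

Run:
```python
from h import *
go(.480,-.0865,.12); orange(.108,f="w2")
```

```text
t 4.75 pos [ 0.4408 -0.3034  0.1013] units [  4.63 -10.    -0.98] open 0.038 F [-0.6 -1.   0.3] g 30.17703115940094
blob 314 255 centre@z 0.4421 -0.3035 R 0.0215 zmed 0.1081
blob 416 235 centre@z 0.4657 -0.3497 R 0.0134 zmed 0.0166
blob 451 126 centre@z 0.5193 -0.3474 R 0.0127 zmed 0.0167
blob 339 92 centre@z 0.5205 -0.2947 R 0.0122 zmed 0.0167
```

View pics/w2.png

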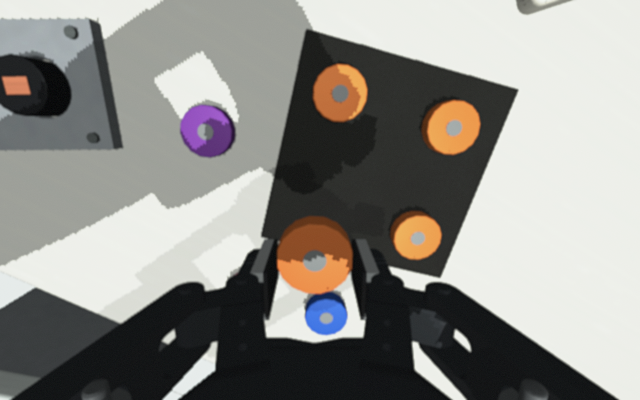

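Picture w2 shows the held orange disc at (314,255), level and squarely between the pads, with the black mount visible at the left edge at (17,85). I'll go halfway and re-measure the mount from there.

Emit:
jog_arm:
  plan:
    - [0.2, -0.9, -0.2, 0, 0, 0, -1]
    - [0.2, -0.9, -0.2, 0, 0, 0, -1]
    - [0.2, -0.9, -0.2, 0, 0, 0, -1]
    - [0.2, -0.9, -0.2, 0, 0, 0, -1]
    - [0.2, -0.9, -0.2, 0, 0, 0, -1]
    - [0.2, -0.9, 0, 0, 0, 0, -1]
    - [0, 0, 0, 0, 0, 0, -1]
    - [0, 0, 0, 0, 0, 0, -1]

```text
t: 5.6
tool_pos: [0.4349, -0.1909, 0.117]
tool_rot: [-3.116, -0.399, 0.001]
contact_force: [0.4, 0.0, -0.7]
opening: 0.0379
grip_force: 30.2
```

```bash
cat >> h.py <<'E'
def mount():
    C,im,D=grab("wrist"); P=cloud(C,D); near=np.hypot(P[...,0]-.48,P[...,1]+.0865)<.03
    m=(near&(abs(P[...,2]-.030)<.004)).astype(np.uint8); m=cv2.morphologyEx(m,cv2.MORPH_OPEN,np.ones((3,3)))
    cn=max(cv2.findContours(m,0,2)[0],key=cv2.contourArea); e=np.array([ray(C,*q[0],.03)[:2] for q in cn],np.float32)
    print("mount",cv2.minEnclosingCircle(e),cv2.fitEllipse(e)[:2],"z",np.median(P[m>0][:,2]))
E
python3 - <<'E'
from h import *
go(.480,-.0865,.12); mount(); orange(.126,f="w3")
E
```

```text
t 5.6 pos [ 0.4349 -0.1909  0.117 ] units [ 3.5  -4.48 -0.15] open 0.0379 F [ 0.4  0.  -0.7] g 30.215758681297302
mount ((0.4781462550163269, -0.0876421332359314), 0.020124385133385658) ((0.47810855507850647, -0.08743128180503845), (0.03834912180900574, 0.03911048546433449)) z 0.029729527318309523
blob 528 250 centre@z 0.467 -0.2931 R 0.0134 zmed 0.0166
blob 313 256 centre@z 0.4375 -0.1909 R 0.0206 zmed 0.124
blob 572 155 centre@z 0.5167 -0.2909 R 0.0131 zmed 0.0166
blob 473 122 centre@z 0.5172 -0.2428 R 0.0119 zmed 0.0167
```

Emit:
jog_arm:
  plan:
    - [0.67, -0.9, 0, 0, 0, 0, -1]
    - [0.67, -0.9, 0, 0, 0, 0, -1]
    - [0.67, -0.9, 0, 0, 0, 0, -1]
    - [0.67, -0.9, 0, 0, 0, 0, -1]
    - [0.68, -0.89, 0, 0, 0, 0, -1]
    - [0, 0, 1, 0, 0, 0, -1]
    - [0, 0, 1, 0, 0, 0, -1]
    - [0, 0, 0.7, 0, 0, 0, -1]

```text
t: 6.5
tool_pos: [0.4772, -0.0877, 0.0622]
tool_rot: [-3.116, -0.397, 0.002]
contact_force: [0.0, 0.5, -0.5]
opening: 0.038
grip_force: 30.2
```

Emit:
jog_arm:
  plan:
    - [0, 0, 0.5, 0, 0, 0, -1]
    - [0, 0, 0, 0, 0, 0, -1]
    - [0, 0, 0, 0, 0, 0, -1]

```text
t: 6.8
tool_pos: [0.4779, -0.0879, 0.054]
tool_rot: [3.116, 0.397, 0.0]
contact_force: [0.7, -0.3, 0.4]
opening: 0.0378
grip_force: 30.3
```

Run:
```python
from h import *
go(.4775,-.0872,.0375); orange(.0605,f="w4")
```

```text
t 6.8 pos [ 0.4779 -0.0879  0.054 ] units [-0.01 -0.04  0.83] open 0.0378 F [ 0.7 -0.3  0.4] g 30.252124071121216
blob 314 255 centre@z 0.4794 -0.0875 R 0.0212 zmed 0.0608
blob 630 229 centre@z 0.5315 -0.2364 R 0.0175 zmed 0.0163
```

View pics/w4.png

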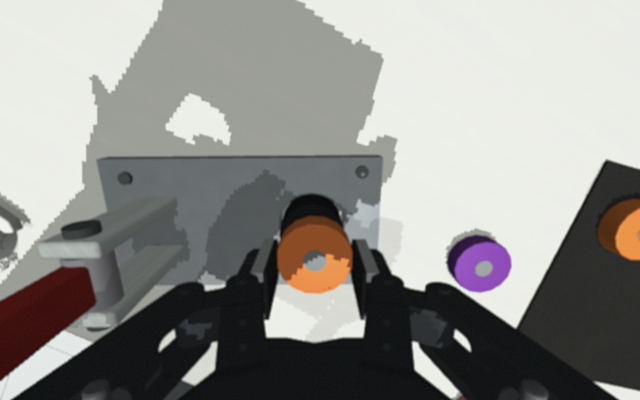

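Picture w4 shows the held disc at (315,255) lined up with the black mount behind it, around column 312. Lowering and releasing now.

Emit:
jog_arm:
  plan:
    - [-0.04, -0.03, 0.3, 0, 0, 0, -1]
    - [0, 0, 0.3, 0, 0, 0, -1]
    - [0, 0, 0.15, 0, 0, 0, -1]
    - [0, 0, 0.06, 0, 0, 0, -1]
    - [0, 0, 0, 0, 0, 0, -1]
    - [0, 0, 0, 0, 0, 0, -1]

```text
t: 7.45
tool_pos: [0.4768, -0.0871, 0.0376]
tool_rot: [3.116, 0.398, 0.0]
contact_force: [-0.3, 0.7, 0.2]
opening: 0.0377
grip_force: 30.3
```

Emit:
jog_arm:
  plan:
    - [0, 0, 0.03, 0, 0, 0, -1]
    - [0, 0, 0, 0, 0, 0, -0.02]
    - [0, 0, 0, 0, 0, 0, 0.2]
    - [0, 0, 0, 0, 0, 0, 0.5]
    - [0, 0, 0, 0, 0, 0, 0.5]
    - [0, 0, -0.5, 0, 0, 0, 0.6]
    - [0, 0, -1, 0, 0, 0, 0.6]
    - [0, 0, -1, 0, 0, 0, 0.6]

```text
t: 8.25
tool_pos: [0.4765, -0.087, 0.0878]
tool_rot: [-3.116, -0.398, 0.001]
contact_force: [0.3, -0.9, 0.4]
opening: 0.0685
grip_force: 0.0
```

Emit:
jog_arm:
  plan:
    - [0, 0, -1, 0, 0, 0, 1]
    - [0, 0, 0, 0, 0, 0, 1]
    - [0, 0, 0, 0, 0, 0, 1]

```text
t: 8.55
tool_pos: [0.477, -0.0872, 0.1074]
tool_rot: [3.116, 0.398, 0.002]
contact_force: [-0.4, 0.1, -1.2]
opening: 0.0854
grip_force: 0.0
```

Run:
```python
from h import *
go(.530,-.3008,.108); orange(.044,f="w5")
```

```text
t 8.55 pos [ 0.477  -0.0872  0.1074] units [-0.12 11.   -0.02] open 0.0854 F [-0.4  0.1 -1.2] g 0.0
blob 618 321 centre@z 0.4495 -0.3559 R 0.0188 zmed 0.0166
blob 314 213 centre@z 0.4776 -0.0877 R 0.0198 zmed 0.0437
blob 577 207 centre@z 0.5312 -0.273 R 0.0184 zmed 0.0166
```

View pics/w5.png

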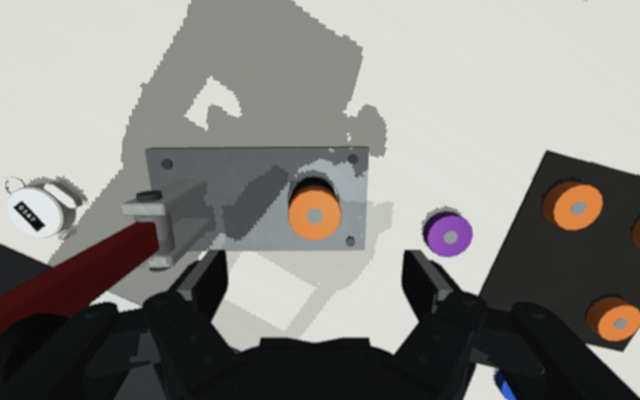

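Picture w5 shows the first disc at (314,213), sitting flat on the mount (top at 43.7 mm, within 1 mm of centre). Now the second disc.

Emit:
jog_arm:
  plan:
    - [0, 1, 0, 0, 0, 0, 1]
    - [0, 1, 0, 0, 0, 0, 1]
    - [0, 1, 0, 0, 0, 0, 1]
    - [0, 1, 0, 0, 0, 0, 1]
    - [-0.02, 1, 0, 0, 0, 0, 1]
    - [-0.02, 1, 0, 0, 0, 0, 1]
    - [-0.02, 1, 0, 0, 0, 0, 1]
    - [-0.02, 1, 0, 0, 0, 0, 1]

```text
t: 9.4
tool_pos: [0.5157, -0.244, 0.1068]
tool_rot: [-3.116, -0.397, 0.0]
contact_force: [0.4, 0.1, -0.4]
opening: 0.0854
grip_force: 0.0
```

Emit:
jog_arm:
  plan:
    - [0, 1, 0, 0, 0, 0, 1]
    - [0, 1, 0, 0, 0, 0, 1]
    - [0, 1, 0, 0, 0, 0, 1]
    - [0, 0, 1, 0, 0, 0, 1]
    - [0, 0, 1, 0, 0, 0, 1]
    - [0, 0, 0, 0, 0, 0, 1]
    - [0, 0, 0, 0, 0, 0, 1]

```text
t: 10.1
tool_pos: [0.5303, -0.3008, 0.0666]
tool_rot: [-3.116, -0.397, 0.001]
contact_force: [-0.1, -0.5, -0.1]
opening: 0.0853
grip_force: 0.0
```

Run:
```python
from h import *
go(.5300,-.3008,.010); orange(.017)
```

```text
t 10.1 pos [ 0.5303 -0.3008  0.0666] units [-0.01 -0.    2.83] open 0.0853 F [-0.1 -0.5 -0.1] g 0.0
blob 391 336 centre@z 0.4511 -0.3852 R 0.0151 zmed 0.0158
blob 432 249 centre@z 0.5296 -0.3882 R 0.0227 zmed 0.0165
blob 313 220 centre@z 0.5302 -0.3006 R 0.0212 zmed 0.0166
```

Emit:
jog_arm:
  plan:
    - [0, 0, 1, 0, 0, 0, 1]
    - [0, 0, 1, 0, 0, 0, 1]
    - [0, 0, 0.5, 0, 0, 0, 1]
    - [0, 0, 0.3, 0, 0, 0, 1]
    - [0, 0, 0, 0, 0, 0, 0.2]

```text
t: 10.65
tool_pos: [0.5304, -0.3004, 0.0109]
tool_rot: [-3.116, -0.398, 0.0]
contact_force: [-0.9, 0.2, -0.4]
opening: 0.073
grip_force: 0.0
```

Emit:
jog_arm:
  plan:
    - [0, 0, 0, 0, 0, 0, 0.2]
    - [0, 0, 0, 0, 0, 0, 0.2]
    - [0, 0, 0, 0, 0, 0, -1]
    - [0, 0, 0, 0, 0, 0, -1]
    - [0, 0, 0, 0, 0, 0, -1]
    - [0, 0, 0, 0, 0, 0, -1]
    - [0, 0, 0, 0, 0, 0, -1]
  grip_force: 30

```text
t: 11.35
tool_pos: [0.5311, -0.301, 0.0122]
tool_rot: [3.115, 0.397, 0.002]
contact_force: [-1.3, 0.6, 6.3]
opening: 0.0377
grip_force: 29.8
```

Emit:
jog_arm:
  plan:
    - [0, 0, -0.4, 0, 0, 0, -1]
    - [0, 0, -1, 0, 0, 0, -1]
    - [0, 0, -1, 0, 0, 0, -1]
    - [0, 0, -1, 0, 0, 0, -1]
    - [0, 0, -1, 0, 0, 0, -1]
    - [0, 0, -1, 0, 0, 0, -1]
    - [0, 0, 0, 0, 0, 0, -1]

```text
t: 12.05
tool_pos: [0.5322, -0.3017, 0.1226]
tool_rot: [3.112, 0.397, 0.007]
contact_force: [1.2, 0.2, -0.5]
opening: 0.0374
grip_force: 30.1
```

Run:
```python
from h import *
go(.477,-.0872,.115); orange(.125)
```

```text
t 12.05 pos [ 0.5322 -0.3017  0.1226] units [  0.02 -11.08   0.32] open 0.0374 F [ 1.2  0.2 -0.5] g 30.139811038970947
blob 314 255 centre@z 0.5313 -0.3028 R 0.022 zmed 0.1269
blob 405 226 centre@z 0.5589 -0.3429 R 0.0125 zmed 0.0166
blob 35 205 centre@z 0.5238 -0.1624 R 0.015 zmed 0.0436
```

Emit:
jog_arm:
  plan:
    - [0, -1, 0, 0, 0, 0, -1]
    - [0, -1, 0, 0, 0, 0, -1]
    - [0, -1, 0, 0, 0, 0, -1]
    - [0, -1, 0, 0, 0, 0, -1]
    - [0, -1, 0, 0, 0, 0, -1]
    - [0.02, -1, 0, 0, 0, 0, -1]
    - [0.02, -1, 0, 0, 0, 0, -1]
    - [0.02, -1, 0, 0, 0, 0, -1]

```text
t: 12.9
tool_pos: [0.491, -0.1437, 0.1189]
tool_rot: [3.116, 0.398, 0.0]
contact_force: [-0.1, -0.1, -1.2]
opening: 0.0374
grip_force: 30.2
```

Emit:
jog_arm:
  plan:
    - [0.02, -1, 0, 0, 0, 0, -1]
    - [0, -1, 0, 0, 0, 0, -1]
    - [0, -1, 0, 0, 0, 0, -1]
    - [0, 0, 1, 0, 0, 0, -1]
    - [0, 0, 1, 0, 0, 0, -1]
    - [0, 0, 0.5, 0, 0, 0, -1]
    - [0, 0, 0, 0, 0, 0, -1]
    - [0, 0, 0, 0, 0, 0, -1]

```text
t: 13.7
tool_pos: [0.477, -0.087, 0.0694]
tool_rot: [3.116, 0.398, 0.001]
contact_force: [1.0, -0.5, -0.1]
opening: 0.0372
grip_force: 30.2
```

Run:
```python
from h import *
go(.477,-.0872,.0537); orange(.0775,f="w6")
```

```text
t 13.7 pos [ 0.477  -0.087   0.0694] units [-0.    0.01  0.78] open 0.0372 F [ 1.  -0.5 -0.1] g 30.200071334838867
blob 314 245 centre@z 0.4836 -0.0861 R 0.0247 zmed 0.0736
```

View pics/w6.png

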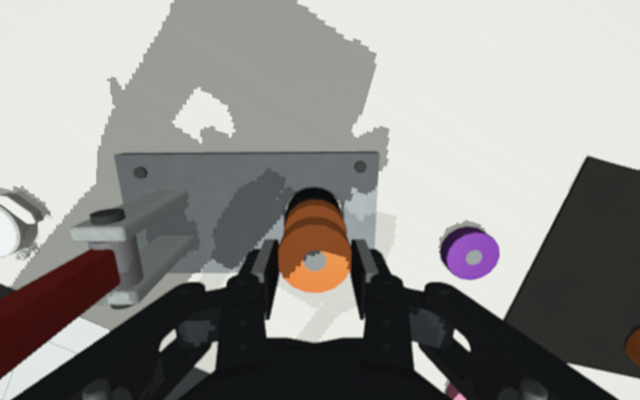

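Picture w6 shows the held disc at (315,257) in line with the placed disc behind it. Lowering and releasing.

Emit:
jog_arm:
  plan:
    - [0, 0, 0.3, 0, 0, 0, -1]
    - [0, 0, 0.3, 0, 0, 0, -1]
    - [0, 0, 0.14, 0, 0, 0, -1]
    - [0, 0, 0.04, 0, 0, 0, -1]
    - [0, 0, 0, 0, 0, 0, -1]
    - [0, 0, 0, 0, 0, 0, -1]

```text
t: 14.35
tool_pos: [0.4768, -0.0872, 0.0533]
tool_rot: [3.116, 0.397, 0.0]
contact_force: [0.2, 0.0, 0.1]
opening: 0.0376
grip_force: 30.2
```

Emit:
jog_arm:
  plan:
    - [0, 0, 0.03, 0, 0, 0, -1]
    - [0, 0, 0, 0, 0, 0, -0.02]
    - [0, 0, 0, 0, 0, 0, 0.2]
    - [0, 0, 0, 0, 0, 0, 0.5]
    - [0, 0, 0, 0, 0, 0, 0.5]
    - [0, 0, -0.5, 0, 0, 0, 0.6]
    - [0, 0, -1, 0, 0, 0, 0.6]
    - [0, 0, -1, 0, 0, 0, 0.6]

```text
t: 15.15
tool_pos: [0.4765, -0.087, 0.1036]
tool_rot: [-3.116, -0.397, 0.001]
contact_force: [0.1, 0.2, 0.2]
opening: 0.0688
grip_force: 0.0
```

Emit:
jog_arm:
  plan:
    - [0, 0, -1, 0, 0, 0, 0.6]
    - [0, 0, 0, 0, 0, 0, 0.6]
    - [0, 0, 0, 0, 0, 0, 0.6]

```text
t: 15.45
tool_pos: [0.477, -0.0872, 0.1232]
tool_rot: [3.116, 0.398, 0.002]
contact_force: [-0.1, 0.2, -0.7]
opening: 0.0681
grip_force: 0.0
```

Run:
```python
from h import *
go(.477,-.0872,.3); orange(.058,f="w7")
C,im,D=grab("scene","s2"); P=cloud(C,D)
h=cv2.cvtColor(im,cv2.COLOR_RGB2HSV); m=((h[...,0]<5)|(h[...,0]>174))&(h[...,1]>150)&(P[...,2]>.08)&(P[...,2]<.27)&(P[...,0]>.38)&(P[...,0]<.52)&(P[...,1]>-.05)&(P[...,1]<.1)
q=P[m]; print(m.sum()); 
for a in np.arange(.08,.26,.03):
    k=q[(q[:,2]>a)&(q[:,2]<a+.03)]; print(a.round(2),len(k),k.mean(0).round(3) if len(k) else "")
cv2.imwrite("pics/s2c.png",cv2.resize(im[110:260,190:390,::-1],(800,600)))
```

```text
t 15.45 pos [ 0.477  -0.0872  0.1232] units [ 0.01  0.01 -8.84] open 0.0681 F [-0.1  0.2 -0.7] g 0.0
blob 603 311 centre@z 0.457 -0.3383 R 0.0207 zmed 0.0166
blob 313 210 centre@z 0.4785 -0.0868 R 0.0221 zmed 0.0576
255
0.08 39 [0.445 0.006 0.098]
0.11 48 [0.445 0.008 0.125]
0.14 49 [0.445 0.009 0.155]
0.17 46 [0.445 0.01  0.187]
0.2 57 [0.443 0.013 0.215]
0.23 16 [0.446 0.015 0.233]
```

View pics/s2c.png

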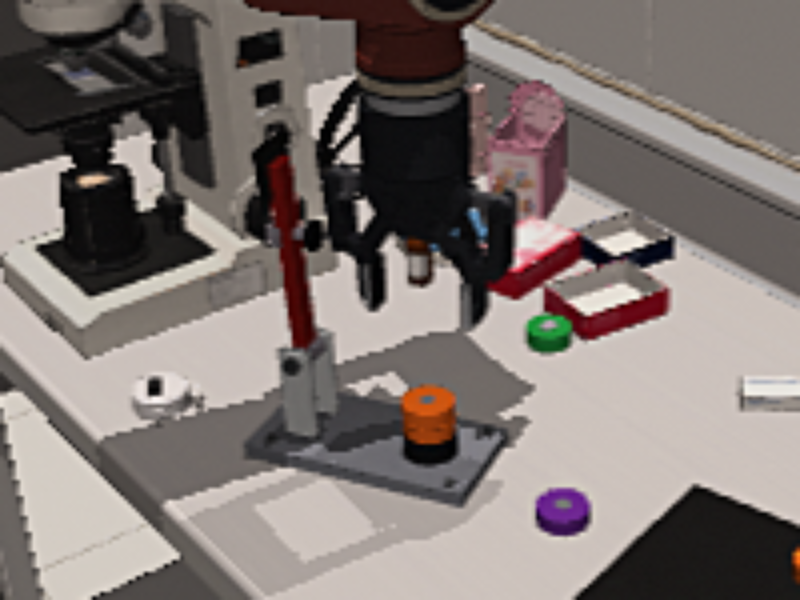

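The crop shows the black mount with two orange discs squarely stacked at (430,415), and the clamp arm still upright. Now rise with the fingers shut, pass over the arm and come down behind the finger plate.

Emit:
jog_arm:
  plan:
    - [0, 0, -1, 0, 0, 0, 0.6]
    - [0, 0, -1, 0, 0, 0, -1]
    - [0, 0, -1, 0, 0, 0, -1]
    - [0, 0, -1, 0, 0, 0, -1]
    - [0, 0, -1, 0, 0, 0, -1]
    - [0, 0, -1, 0, 0, 0, -1]
    - [0, 0, -1, 0, 0, 0, -1]
    - [0, 0, -1, 0, 0, 0, -1]

```text
t: 16.35
tool_pos: [0.4762, -0.0869, 0.2817]
tool_rot: [-3.115, -0.397, 0.004]
contact_force: [-0.4, -0.8, -0.2]
opening: 0.0
grip_force: 0.0
```

Emit:
jog_arm:
  plan:
    - [0, 0, -0.4, 0, 0, 0, -1]
    - [0, 0, 0, 0, 0, 0, -1]
    - [0, 0, 0, 0, 0, 0, -1]

```text
t: 16.65
tool_pos: [0.4763, -0.087, 0.289]
tool_rot: [-3.115, -0.397, 0.003]
contact_force: [0.6, -0.1, 0.1]
opening: -0.0001
grip_force: 0.0
```

```bash
cat >> h.py <<'E'
S=np.array([.4785,-.087]); FX=np.array([-.259,.966])
def gofx(fx,z): p=S+FX*fx; return go(p[0],p[1],z)
E
python3 - <<'E'
from h import *
gofx(.160,.29)
C,im,D=grab("wrist","w8"); P=cloud(C,D); f=(P[...,:2]-S)@FX; g=(P[...,:2]-S)@np.array([-.966,-.259])
k=(D>0)&(P[...,2]>.15)&(P[...,2]<.27)&(f>.06)&(f<.16)&(abs(g)<.05); print(k.sum())
for a,b in((.15,.2),(.2,.23),(.23,.27)):
    j=k&(P[...,2]>a)&(P[...,2]<b); print(a,j.sum(),*( (np.percentile(f[j],[2,98]).round(4),np.percentile(g[j],[2,98]).round(4),P[j][:,2].max()) if j.any() else ()))
E
```

```text
t 16.65 pos [ 0.4763 -0.087   0.289 ] units [ 0.04 -7.97 -0.04] open -0.0001 F [ 0.6 -0.1  0.1] g 0.0
3815
0.15 1044 [0.0811 0.114 ] [-0.0121  0.0093] 0.1998333776320194
0.2 1080 [0.1005 0.1119] [-0.0215  0.0203] 0.22998654560996887
0.23 1691 [0.1023 0.1162] [-0.0213  0.0203] 0.24923162607514102
```

View pics/w8.png

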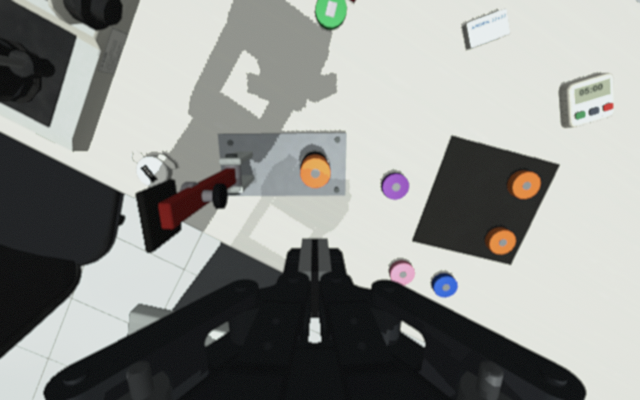

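Picture w8 shows the stack at (315,170) and the finger plate at (160,215), centred on the fixture's line with its top at z≈0.249. The way over is clear.

Emit:
jog_arm:
  plan:
    - [0, -1, 0, 0, 0, 0, -1]
    - [0, -1, 0, 0, 0, 0, -1]
    - [0, -1, 0, 0, 0, 0, -1]
    - [0, -1, 0, 0, 0, 0, -1]
    - [0.02, -1, 0, 0, 0, 0, -1]
    - [0.02, -1, 0, 0, 0, 0, -1]
    - [0, -1, 0, 0, 0, 0, -1]
    - [0, -1, 0, 0, 0, 0, -1]

```text
t: 17.5
tool_pos: [0.4365, 0.0687, 0.289]
tool_rot: [-3.116, -0.397, 0.004]
contact_force: [0.0, 0.8, 0.3]
opening: 0.0001
grip_force: 0.0
```

Emit:
jog_arm:
  plan:
    - [0, 0, 1, 0, 0, 0, -1]
    - [0, 0, 1, 0, 0, 0, -1]
    - [0, 0, 1, 0, 0, 0, -1]
    - [0, 0, 0.7, 0, 0, 0, -1]
    - [0, 0, 0, 0, 0, 0, -1]
    - [0, 0, 0, 0, 0, 0, -1]

```text
t: 18.1
tool_pos: [0.4372, 0.0679, 0.2165]
tool_rot: [-3.116, -0.397, 0.001]
contact_force: [0.8, -0.7, 0.8]
opening: -0.0
grip_force: 0.0
```

Run:
```python
from h import *
gofx(.130,.215)
w=.0145; prev=None
for th in np.radians([90,80,70,60,50,40,30,20,15,10,5,2,0]):
    fx=.1-.15*np.cos(th)+.0085*np.sin(th); z=.076+.15*np.sin(th)+.0085*np.cos(th)
    ww=w*min(1,np.degrees(th)/60); p=np.array([-(fx+ww),-(z)])/.02
    print(round(np.degrees(th)),"TCP fx,z",round(fx+ww,4),round(z,4),"units y,z",(p-prev).round(2) if prev is not None else ""); prev=p
```

```text
t 18.1 pos [0.4372 0.0679 0.2165] units [-0.    1.52  0.07] open -0.0 F [ 0.8 -0.7  0.8] g 0.0
90 TCP fx,z 0.123 0.226 units y,z 
80 TCP fx,z 0.0968 0.2252 units y,z [1.31 0.04]
70 TCP fx,z 0.0712 0.2199 units y,z [1.28 0.27]
60 TCP fx,z 0.0469 0.2102 units y,z [1.22 0.49]
50 TCP fx,z 0.0222 0.1964 units y,z [1.23 0.69]
40 TCP fx,z 0.0002 0.1789 units y,z [1.1  0.87]
30 TCP fx,z -0.0184 0.1584 units y,z [0.93 1.03]
20 TCP fx,z -0.0332 0.1353 units y,z [0.74 1.15]
15 TCP fx,z -0.0391 0.123 units y,z [0.29 0.61]
10 TCP fx,z -0.0438 0.1104 units y,z [0.24 0.63]
5 TCP fx,z -0.0475 0.0975 units y,z [0.18 0.64]
2 TCP fx,z -0.0491 0.0897 units y,z [0.08 0.39]
0 TCP fx,z -0.05 0.0845 units y,z [0.04 0.26]
```

Emit:
jog_arm:
  plan:
    - [0, 0.7, 0, 0, 0, 0, -1]
    - [0, 0.6, 0, 0, 0, 0, -1]
    - [0, 0.5, 0, 0, 0, 0, -1]
    - [0, 0.5, 0, 0, 0, 0, -1]
    - [0, 0.5, 0, 0, 0, 0, -1]
    - [0, 0.5, 0, 0, 0, 0, -1]
    - [0, 0.5, 0, 0, 0, 0, -1]
    - [0, 0.6, 0, 0, 0, 0, -1]

```text
t: 18.9
tool_pos: [0.4594, -0.018, 0.2164]
tool_rot: [-3.116, -0.398, 0.001]
contact_force: [-0.5, 0.7, -0.7]
opening: -0.0001
grip_force: 0.4
```

Emit:
jog_arm:
  plan:
    - [0, 0.61, 0.16, 0, 0, 0, -1]
    - [0, 0.61, 0.16, 0, 0, 0, -1]
    - [0, 0.61, 0.34, 0, 0, 0, -1]
    - [0, 0.61, 0.35, 0, 0, 0, -1]
    - [0, 0, 0, 0, 0, 0, -1]

```text
t: 19.4
tool_pos: [0.4711, -0.0657, 0.1948]
tool_rot: [-3.116, -0.395, 0.004]
contact_force: [0.3, -0.9, 0.3]
opening: -0.0002
grip_force: 0.0
```

Run:
```python
from h import *
gofx(.0222,.1964)
C,im,D=grab("scene"); cv2.imwrite("pics/s3c.png",cv2.resize(im[110:260,190:390,::-1],(640,480)))
```

```text
t 19.4 pos [ 0.4711 -0.0657  0.1948] units [ 0.08  0.01 -0.08] open -0.0002 F [ 0.3 -0.9  0.3] g 0.0
```

View pics/s3c.png

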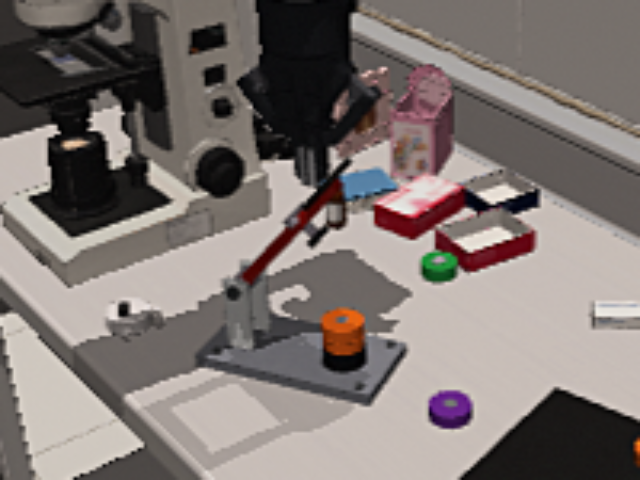

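Picture s3c shows the arm pushed halfway down, fingertips on the black plate at (325,185) and the stack undisturbed at (343,340). Continuing down.

Emit:
jog_arm:
  plan:
    - [0.04, 0.55, 0.4, 0, 0, 0, -1]
    - [0.04, 0.55, 0.4, 0, 0, 0, -1]
    - [0, 0.47, 0.5, 0, 0, 0, -1]
    - [0, 0.46, 0.52, 0, 0, 0, -1]
    - [0, 0.38, 0.57, 0, 0, 0, -1]
    - [0, 0.36, 0.57, 0, 0, 0, -1]
    - [0, 0, 0, 0, 0, 0, -1]

```text
t: 20.15
tool_pos: [0.4859, -0.118, 0.1347]
tool_rot: [-3.115, -0.396, 0.006]
contact_force: [0.5, -0.1, -1.3]
opening: 0.0004
grip_force: 0.0
```

Emit:
jog_arm:
  plan:
    - [0.02, 0.15, 0.3, 0, 0, 0, -1]
    - [0.02, 0.14, 0.31, 0, 0, 0, -1]
    - [0, 0.12, 0.31, 0, 0, 0, -1]
    - [0, 0.12, 0.32, 0, 0, 0, -1]
    - [0, 0, 0, 0, 0, 0, -1]
    - [0, 0, 0, 0, 0, 0, -1]

```text
t: 20.75
tool_pos: [0.4905, -0.1277, 0.1123]
tool_rot: [-3.116, -0.398, 0.001]
contact_force: [-0.5, 0.4, -0.5]
opening: 0.0
grip_force: 0.0
```

Run:
```python
from h import *
gofx(-.05,.0845)
```

```text
t 20.75 pos [ 0.4905 -0.1277  0.1123] units [-0.05  0.38  1.39] open 0.0 F [-0.5  0.4 -0.5] g 0.0
```

Now the last stretch, slowly, watching the force.

Emit:
jog_arm:
  plan:
    - [-0.02, 0.12, 0.25, 0, 0, 0, -1]
    - [-0.02, 0.1, 0.25, 0, 0, 0, -1]
    - [0, 0.08, 0.2, 0, 0, 0, -1]
    - [0, 0.06, 0.2, 0, 0, 0, -1]
    - [0, 0, 0, 0, 0, 0, -1]
    - [0, 0, 0, 0, 0, 0, -1]

```text
t: 21.35
tool_pos: [0.4915, -0.1349, 0.0943]
tool_rot: [-3.116, -0.398, 0.001]
contact_force: [0.5, 0.1, -0.7]
opening: 0.0003
grip_force: 0.0
```

Emit:
jog_arm:
  plan:
    - [0, 0.02, 0.15, 0, 0, 0, -1]
    - [0, 0, 0.1, 0, 0, 0, -1]
    - [0, 0, 0.1, 0, 0, 0, -1]
    - [0, 0, 0, 0, 0, 0, -1]
    - [0, 0, 0, 0, 0, 0, -1]

```text
t: 21.85
tool_pos: [0.4922, -0.1357, 0.088]
tool_rot: [3.115, 0.398, 0.001]
contact_force: [0.0, -1.9, 4.2]
opening: -0.0001
grip_force: 1.9
```

Emit:
jog_arm:
  plan:
    - [0, 0, 0.08, 0, 0, 0, -1]
    - [0, 0, 0.08, 0, 0, 0, -1]
    - [0, 0, 0, 0, 0, 0, -1]
    - [0, 0, 0, 0, 0, 0, -1]

```text
t: 22.25
tool_pos: [0.4923, -0.1359, 0.0854]
tool_rot: [3.115, 0.398, 0.001]
contact_force: [-1.7, -1.2, 7.1]
opening: 0.0
grip_force: 3.6
```

Emit:
jog_arm:
  plan:
    - [0, 0, 0.05, 0, 0, 0, -1]
    - [0, 0, 0.05, 0, 0, 0, -1]
    - [0, 0, 0, 0, 0, 0, -1]
    - [0, 0, 0, 0, 0, 0, -1]

```text
t: 22.65
tool_pos: [0.4923, -0.1359, 0.0844]
tool_rot: [3.115, 0.398, 0.001]
contact_force: [-4.0, 0.1, 13.6]
opening: 0.0
grip_force: 6.4
```

Emit:
jog_arm:
  plan:
    - [0, 0, 0.04, 0, 0, 0, -1]
    - [0, 0, 0, 0, 0, 0, -1]
    - [0, 0, 0, 0, 0, 0, -1]

```text
t: 22.95
tool_pos: [0.4924, -0.1359, 0.0843]
tool_rot: [3.115, 0.398, 0.0]
contact_force: [-6.4, 0.3, 16.5]
opening: -0.0003
grip_force: 8.4
```

Run:
```python
from h import *
gofx(-.05,.0845)
C,im,D=grab("scene"); P=cloud(C,D); h=cv2.cvtColor(im,cv2.COLOR_RGB2HSV)
f=(P[...,:2]-S)@FX; g=(P[...,:2]-S)@np.array([-.966,-.259])
m=((h[...,0]<5)|(h[...,0]>174))&(h[...,1]>150)&(P[...,2]>.055)&(P[...,2]<.11)&(f>-.03)&(f<.09)&(abs(g)<.02)
for a in np.arange(-.03,.09,.03):
    k=m&(f>a)&(f<a+.03); print("red",round(a,2),k.sum(),np.percentile(P[k][:,2],[5,50,95]).round(4) if k.any() else "")
o=((h[...,0]>=8)&(h[...,0]<=20))&(h[...,1]>150)&(abs(f)<.03)&(abs(g)<.03); q=P[o]; print("pack",len(q),np.percentile(f[o],[1,99]).round(4),np.percentile(g[o],[1,99]).round(4),np.percentile(q[:,2],[1,99]).round(4))
```

```text
t 22.95 pos [ 0.4924 -0.1359  0.0843] units [-0.04 -0.04 -0.01] open -0.0003 F [-6.4  0.3 16.5] g 8.350484955590218
red -0.03 41 [0.0723 0.0805 0.0844]
red 0.0 39 [0.0716 0.0798 0.083 ]
red 0.03 59 [0.0729 0.0804 0.0832]
red 0.06 57 [0.072  0.0803 0.0829]
pack 137 [-0.0194  0.0189] [-0.0006  0.0248] [0.0286 0.0605]
```

The arm is level: the red bar's top sits at about 82–83 mm along its whole length. It rests on its stop, since an extra 0.8 mm of push raised the force by 3 N with almost no movement. The pack is in place with the foot on it, so I'm handing in.

```bash
python3 -c "
from station import ctrl
print(ctrl.finish_job())"
```

```text
the job is handed in; nothing more can be done
None
```

I handed the job in at about 23 s: two orange discs are stacked on the black mount, and the gripper is holding the clamp arm fully down on its stop with about 16 N.

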